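# Wash salvaged connector shells in a dip basket

## Robot

A 6-joint arm with a two-finger parallel gripper is mounted at the origin on the work surface. World frame = base frame: x ahead of the robot, y to its left, z up, the work surface at z = 0. Lengths are in m, angles in degrees, forces in N, time in s.
With the tool pointing down it reaches from about 0.3 to 0.75 m from the base axis. Payload 8.5 kg.
Tool frame: the origin (TCP) lies at the very end of the fingers, on their centre line; the grasp point (between the pads) lies 19 mm behind it (env.tcp_to_grasp is the distance from the TCP to the grasp point, in m); z points along the fingers, y is the line along which they close (so a half turn about z gives the same grasp; the last joint's range is limited). The gripper opens to 85 mm and grips with 20 to 120 N. Pads are 22 mm wide; open, the fingers measure 114 mm over their backs; the gripper's body (76 mm by 85 mm) begins 54 mm behind the grasp point. The pads swing forward as they close: fully open they stand 13 mm farther back than shut.
Start: joints at [-89.685, 21.807, 74.336, -0, 83.858, -12.336], TCP at [0.12, -0.537, 0.231] pointing down, gripper open.
Joint ranges: [-178.18, 178.18], [-50.72, 133.34], [12.68, 142.11], [-81.47, 261.47], [9.98, 163.14], [-165.26, 165.26]. Speed limits (degrees/s): [136.94, 136.94, 180, 180, 180, 180].

## Interface

Orientations are given as a 3x3 rotation matrix whose columns are the frame's x, y, z axes.
In Python, from rig import status, get_image, env gives the robot as it stands.
- The arm moves only by the shell command python3 -m handwheel 'ROWS' [FORCE]. ROWS is text: rows parted by semicolons, each of 7 numbers parted by spaces: the shift along the world's x, y, z in cm, then the turn, a rotation vector about the world's x, y, z in degrees, then the opening, from 0 (shut) to 1 (fully open). In form: dx dy dz wx wy wz gripper; .... A call has 1 to 8 rows; each row is the pose to reach, as a shift and turn from the pose commanded when the call began; what a row does not reach only later rows make up. A row lasts 1/12 s, in which the tool goes at most 41.7 mm and 7.16 degrees, less where a joint would pass 70% of its speed; a pose out of reach is approached as far as the arm can. A call with a gripper value outside its range is refused whole. The fingers move at their own pace and stop on an object; FORCE is the grip in N (left out, the last holds). Time passes only in rows, so rows that repeat a pose let the fingers close. It gives the time, the measured TCP pose, the force, the opening and the grip force at its end, in the units of the state.
- status.observe(): the state, without advancing time (a new reading comes with each control period).
- get_image(name): name is "side" or "top" or "wrist"; returns a dict with "color" (400x640x3 uint8, red, green, blue), "vertical_fov" (degrees; the focal length in pixels is half the picture's height over the tangent of half this angle, whatever the lens; pixels are square), "cx", "cy" (the principal point, pixels), "xyz" and "orientation" of the camera in the world. Camera axes: x right, y down, z forward; pixel columns grow to the right and rows downward; lengths in m; the calibration is good to about 2 mm. A picture is of the moment at which its call begins. There is no depth.
- env.close_job(): hands the job in; it is judged then, once.
The state is a dict: "time_s": time; "q": joint angles; "qvel": joint speeds; "joint_efforts": joint torques, N m; "position": TCP position; "tool_rot": TCP orientation; "ft_force": force on the tool from outside, world axes, zero at the start; "wrist_torque": the same for the moment, N m; "grip_width": finger opening in m; "gripper_force": force on a finger pad.
Only numpy, scipy, OpenCV 4.12 (cv2) and the standard library are available. Lean on these libraries where they do the work, as an engineer would, in place of code of your own. Each camera call takes 0.05 s, during which the arm holds its last target. There are 200 camera calls.

## Task

Unhook the wire dip basket from its drain stand and stand it on the black drip tray, then put every orange connector shell lying on the bench into it. Once they are all in, press the cleaner pump at the tub right down to its stop and let it come back up, then lower the loaded basket into the wash tub and leave it standing flat on the tub's floor with all the shells in it. Do not disturb the spray can, tin and screwdriver at the back of the bench.

Things in the scene. Friction and masses are not known exactly. Their poses are not given: they have to be found in the camera images.
- basket: (sizes in mm) wire dip basket, 300 g: open box 170 (x) x 126 (y) x 45 high, walls and floor 3 thick; origin at the centre of its underside, z up, alike when turned half round. Rigid arch handle: uprights at x = 0, y = +-62 carry a 6 thick bar along y, its axis 150 above the underside. It starts hanging by the bar on the stand's prongs, underside 47 above the bench
- basket_grip (a point): (sizes in mm) centre of the blue flat-sided sleeve on the middle of the basket's handle bar, 150 above the basket's underside; sleeve 14 thick (basket x), 44 long (y), 18 high. Grip it across the 14 from above
- stand: (sizes in mm) fixed drain stand; origin on the bench straight below the seat of its prongs, z up. Post and cross plate at x = +99 to +119, top 230 above the bench. Two steel prongs, 7 thick, at y = +-42, run from the plate toward -x and end in upturned tips; the -x side is free. Base plate 8 thick, x = -75 to +125, y = +-75
- stand_seat (a point): (sizes in mm) on the seat midway between the two prongs, 194 above the bench; the resting basket bar's axis is 3 higher. The upturned tips stand 16 to 24 in front of it (toward the stand's -x) and reach 242 above the bench: lift the bar at least 52 from rest before moving it toward -x
- tray: (sizes in mm) fixed black drip tray, 204 (x) x 160 (y), rim 12 high and 5 wide, floor 5 above the bench; origin at the centre of its underside. The basket stands inside it with its long side along the tray's x, about 12 play each way
- tub: (sizes in mm) fixed open steel wash tub, 240 (x) x 176 (y) x 80 high, walls and floor 5 thick; origin at the centre of its underside. The basket goes in with its long side along the tub's x, 30 play each way in x, 20 in y. The pump bottle is clamped outside its +x end, 156 from the origin; the spout points to -x and ends 105 from the origin, 160 above the bench
- pump (a joint): travel of the spring pump head: 0 up, 0.018 m fully down; about 2.3 N to start, 9 N at the stop; springs back when let go
- pump_top (a point): (sizes in mm) centre of the top of the pump head, a grey disc 28 in diameter and 16 high, facing up, 188 above the bench when up; moves down with the pump
- spray_can: (sizes in mm) red closed spray can, 54 in diameter, 150 high, loose bystander at the back of the bench, to be left alone; origin at the centre of its underside
- screw_tin: (sizes in mm) open aluminium tin, 64 in diameter, 45 high, loose bystander at the back of the bench, to be left alone; origin at the centre of its underside
- driver: (sizes in mm) screwdriver lying on the bench, red handle, loose bystander at the back of the bench, to be left alone; origin at the centre of its underside
- shell0: (sizes in mm) salvaged orange connector shell, 46 (x) x 32 (y) x 28 high, 45 g, lying flat; origin at the centre of its underside. Body from x = -23 to +13 is 26 wide and 26 high; collar from x = +13 to +23 is 32 wide, 28 high, with a black socket. Grip it across the 26 at x = -5, or end to end over the 46. Some of the four may be absent
- shell1: (sizes in mm) salvaged orange connector shell, 46 (x) x 32 (y) x 28 high, 45 g, lying flat; origin at the centre of its underside. Body from x = -23 to +13 is 26 wide and 26 high; collar from x = +13 to +23 is 32 wide, 28 high, with a black socket. Grip it across the 26 at x = -5, or end to end over the 46. Some of the four may be absent
- shell2: (sizes in mm) salvaged orange connector shell, 46 (x) x 32 (y) x 28 high, 45 g, lying flat; origin at the centre of its underside. Body from x = -23 to +13 is 26 wide and 26 high; collar from x = +13 to +23 is 32 wide, 28 high, with a black socket. Grip it across the 26 at x = -5, or end to end over the 46. Some of the four may be absent
- shell3: (sizes in mm) salvaged orange connector shell, 46 (x) x 32 (y) x 28 high, 45 g, lying flat; origin at the centre of its underside. Body from x = -23 to +13 is 26 wide and 26 high; collar from x = +13 to +23 is 32 wide, 28 high, with a black socket. Grip it across the 26 at x = -5, or end to end over the 46. Some of the four may be absent
There are look-alikes about, which are no part of the job. Leave any purple look-alike of the shell0 alone. What is shaped like the shell2 but blue is not meant.

How it is judged:
By the outcome, as a careful person would: the job done as asked, in the order asked, and still so for the second after the job is handed in, with the robot touching nothing.
Of shell0, shell1, shell2, shell3 only 2 to 4 are there at a start; the rules pass over those that are not, and their reading is None.
At some moment in a run one of shell0, shell1, shell2, shell3 may be knocked a few centimetres aside while the robot is not near it.
It also fails if it takes over 210 s, if anything falls off the work surface, if the arm or the gripper's body presses on something with over 40 N, if the wrist force passes 120 N, or if a joint passes its speed limit or range.

## Working session

There is one attempt and no reset: what is moved stays moved. The work goes in short steps, Python scripts to look and compute and a shell command to move; the robot and the scene stay as the last step left them, time stands still between calls to the robot, and variables do not carry over. Pictures are saved under pics/ and viewed, at most 14 in all, crops included, and the job is handed in when it is done.

```bash
ls; mkdir -p pics; cat > h.py <<'E'
import numpy as np, cv2, json
from rig import status, get_image, env
def snap(name, fn):
    d=get_image(name); cv2.imwrite('pics/'+fn+'.png', d['color'][:,:,::-1])
    np.save('pics/'+fn+'.npy', d, allow_pickle=True); return d
def load(fn): return np.load('pics/'+fn+'.npy',allow_pickle=True).item()
def ray(d,u,v):
    f=200/np.tan(np.radians(d['vertical_fov']/2))
    return np.array(d['orientation'])@np.array([(u-d['cx'])/f,(v-d['cy'])/f,1])
def at(d,u,v,z):
    r=ray(d,u,v); p=np.array(d['xyz']); return p+r*(z-p[2])/r[2]
def proj(d,P):
    f=200/np.tan(np.radians(d['vertical_fov']/2))
    c=np.array(d['orientation']).T@(np.array(P)-np.array(d['xyz'])); return c[:2]/c[2]*f+[d['cx'],d['cy']]
E
python3 - <<'E'
from h import *
for n in ['top','side','wrist']:
    d=snap(n,n+'0'); print(n,d['color'].shape,d['vertical_fov'],d['xyz'],np.round(d['orientation'],3).tolist())
s=status.observe(); print({k:np.round(v,3).tolist() for k,v in s.items()})
E
```

```text
pics
top (400, 640, 3) 56.290413498122376 [0.46006664 0.00432727 1.16321748] [[-0.007, -0.994, 0.112], [-1.0, 0.005, -0.014], [0.013, -0.112, -0.994]]
side (400, 640, 3) 50.69896346397506 [0.04406268 0.49396463 0.73745964] [[-0.69, -0.444, 0.572], [-0.724, 0.447, -0.526], [-0.022, -0.777, -0.629]]
wrist (400, 640, 3) 68.6244882306203 [ 0.18639752 -0.52057569  0.37262366] [[0.219, -0.94, -0.263], [-0.976, -0.211, -0.058], [-0.001, 0.27, -0.963]]
{'time_s': 0.15, 'q': [-89.684, 21.832, 74.37, -0.002, 83.858, -12.335], 'qvel': [-0.052, -0.115, -0.19, 0.044, -0.046, 0.027], 'joint_efforts': [0.002, -44.863, -23.135, -0.0, 0.004, -0.0], 'position': [0.12, -0.536, 0.231], 'tool_rot': [[0.976, 0.219, -0.0], [0.219, -0.976, 0.001], [0.0, -0.001, -1.0]], 'ft_force': [0.034, 1.25, 0.046], 'wrist_torque': [-0.059, 0.039, -0.022], 'gripper_force': 0.0, 'grip_width': 0.086}
```

View pics/top0.png

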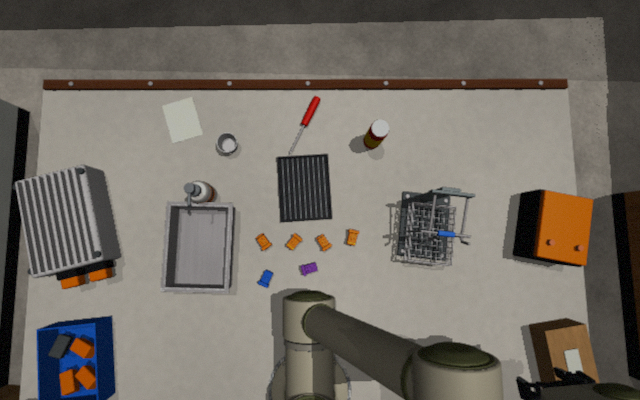

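View pics/side0.png

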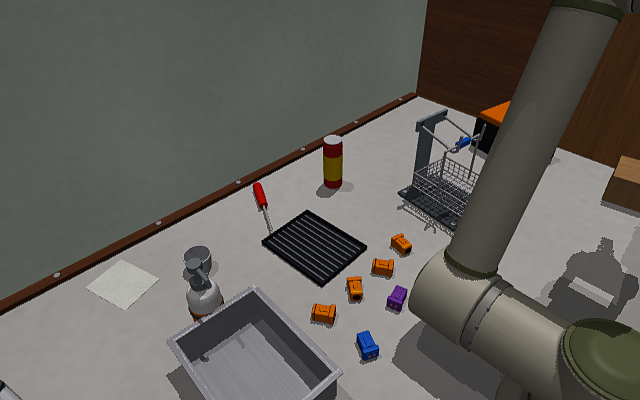

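The top view shows four orange shells at about (263,242), (294,241), (324,241) and (352,237), with purple (309,268) and blue (266,279) look-alikes. The tray is at (304,188), the tub at (199,247), the pump at (192,190) and the basket sleeve at about (449,234). Next I'll enlarge two crops.

```bash
python3 - <<'E'
from h import *
im=cv2.imread('pics/top0.png')
a=cv2.resize(im[140:300,150:345],None,fx=4,fy=3.75*4/3.75,interpolation=cv2.INTER_CUBIC)
cv2.imwrite('pics/c1.png',a[:600])
b=cv2.resize(im[170:280,380:490],None,fx=5,fy=5,interpolation=cv2.INTER_CUBIC); cv2.imwrite('pics/c2.png',b)
print(a.shape)
d=load('top0'); hsv=cv2.cvtColor(im,cv2.COLOR_BGR2HSV)
m=cv2.inRange(hsv,(5,150,90),(18,255,255)); m[:225]=0;m[255:]=0;m[:,:240]=0;m[:,370:]=0
n,l,st,c=cv2.connectedComponentsWithStats(m)
for i in range(1,n):
    if st[i,4]>20:
        p=np.argwhere(l==i)[:,::-1].astype(np.float32); print(c[i],st[i,4],cv2.minAreaRect(p),at(d,*c[i],.02).round(3))
b=cv2.inRange(hsv,(100,150,80),(125,255,255)); b[:,:380]=0;b[:,490:]=0
p=np.argwhere(b)[:,::-1].astype(np.float32);print(len(p),p.mean(0),cv2.minAreaRect(p),at(d,*p.mean(0),.206))
s=cv2.cvtColor(cv2.imread('pics/side0.png'),cv2.COLOR_BGR2HSV);b=cv2.inRange(s,(100,150,80),(125,255,255));b[:,:420]=0;b[:,500:]=0;b[180:]=0
q=np.argwhere(b)[:,::-1];print(q.mean(0),at(load('side0'),*q.mean(0),.2))
E
```

```text
(640, 780, 3)
[351.84166667 236.23333333] 120 ((352.4024353027344, 236.87803649902344), (10.270133018493652, 15.129120826721191), 6.34019136428833) [ 0.449 -0.132  0.02 ]
[263.09923664 241.46564885] 131 ((262.6600036621094, 241.38003540039062), (14.600000381469727, 10.200000762939453), 53.13010025024414) [0.436 0.137 0.02 ]
[293.84297521 241.07438017] 121 ((293.0, 241.5), (9.192388534545898, 14.849242210388184), 45.0) [0.436 0.044 0.02 ]
[323.23387097 242.37903226] 124 ((323.7000427246094, 241.90000915527344), (14.758047103881836, 9.391485214233398), 63.43495178222656) [ 0.431 -0.045  0.02 ]
87 [445.91953 233.51724] ((446.0, 233.5), (5.0, 16.0), 90.0) [ 0.45631603 -0.35070865  0.206     ]
[464.65  139.775] [ 0.45329308 -0.36214434  0.2       ]
```

View pics/c1.png

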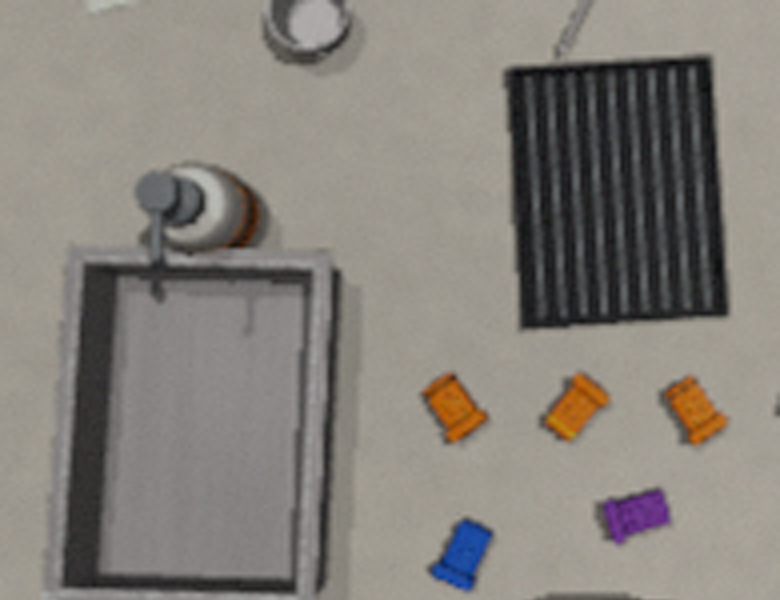

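View pics/c2.png

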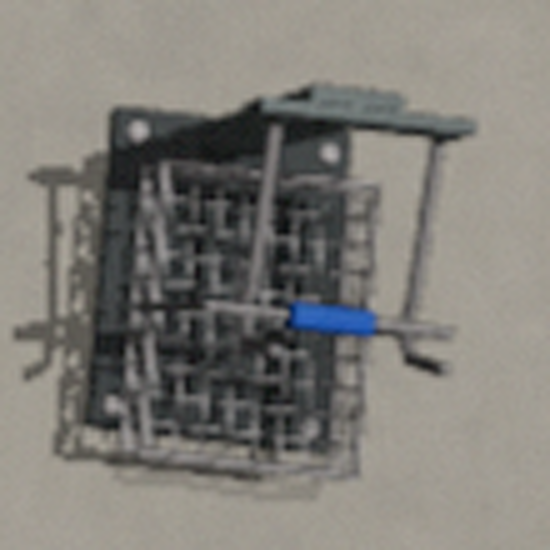

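Crop 1, in crop pixels (top view ×4): tray corners are (507,68), (711,57), (729,314), (521,328), the pump disc is at (157,192) and the spout end at (157,297). The tub rim corners are at about (72,248) and (332,250), and the shell collars are clear. Crop 2 shows the sleeve running from (290,312) to (375,324), with prongs from (275,125) to (255,300) and (435,140) to (410,320).

```bash
cat >> h.py <<'E'
def tri(obs):
    A=np.zeros((3,3));b=np.zeros(3)
    for d,u,v in obs:
        r=ray(d,u,v);r/=np.linalg.norm(r);M=np.eye(3)-np.outer(r,r);A+=M;b+=M@np.array(d['xyz'])
    return np.linalg.solve(A,b)
E
python3 - <<'E'
from h import *
t=load('top0');s=load('side0')
c1=lambda u,v:((u+.5)/4+150-.5,(v+.5)/4+140-.5); c2=lambda u,v:((u+.5)/5+380-.5,(v+.5)/5+170-.5)
yaw=lambda p,q:np.degrees(np.arctan2(*(q-p)[[1,0]]))
T=[at(t,*c1(*p),.012) for p in [(507,68),(711,57),(729,314),(521,328)]]
print('tray',np.mean(T,0),[np.linalg.norm(T[i]-T[i-1]).round(3) for i in range(4)],yaw(T[3],T[0]),yaw(T[2],T[1]),yaw(T[1],T[0])-90)
U=[at(t,u,v,.08) for u,v in [c1(72,248),c1(332,250),(231,292),(162,291)]]
print('tub',np.mean(U,0),np.round(U,3).tolist(),yaw(U[3],U[0]),yaw(U[2],U[1]),yaw(U[1],U[0])-90)
P=at(t,*c1(157,192),.188);S=at(t,*c1(157,297),.16);print('pump',P,S,yaw(S,P))
print('sleeve',tri([(t,445.9,233.5),(s,464.6,139.8)]),tri([(t,446.4,233.6),(s,464.6,139.8)]))
a,b=at(t,*c2(290,312),.2),at(t,*c2(375,324),.2);print(a,b,yaw(b,a)-90)
for a,b in [((255,300),(275,125)),((410,320),(435,140))]:
  p,q=at(t,*c2(*a),.194),at(t,*c2(*b),.194);print('prong',p,q,yaw(p,q))
for n,b,c in [('A',(444,393),(467,423)),('B',(566,419),(592,391)),('C',(685,395),(708,427))]:
  p,q=at(t,*c1(*b),.026),at(t,*c1(*c),.028);print(n,(p+q)/2,yaw(p,q))
im=s['color'];cv2.imwrite('pics/c3.png',cv2.resize(im[220:380,300:430],None,fx=4.6,fy=3.7)[:,:,::-1])
im=t['color'];
cv2.imwrite('pics/c4.png',np.hstack([cv2.resize(im[225:255,335:370],(400,343),interpolation=2),cv2.resize(im[265:300,150:250],None,fx=4,fy=343/35,interpolation=2)])[:,:,::-1])
E
```

```text
tray [0.60113515 0.01324916 0.012     ] [np.float64(0.203), np.float64(0.16), np.float64(0.202), np.float64(0.16)] 3.2450537350757744 3.2854362026554673 2.908782901258107
tub [0.42502079 0.31485092 0.08      ] [[0.553, 0.407, 0.08], [0.55, 0.219, 0.08], [0.296, 0.22, 0.08], [0.301, 0.413, 0.08]] -1.502962260368499 -0.06330361699986228 -0.7726600597342923
pump [0.58014263 0.31273872 0.188     ] [0.51296957 0.31948352 0.16      ] -5.733807329358874
sleeve [ 0.45334121 -0.35384351  0.2032039 ] [ 0.4534447  -0.3550606   0.20266668]
[ 0.46031725 -0.33161006  0.2       ] [ 0.45388295 -0.3752652   0.2       ] -8.384415708793554
prong [ 0.46661968 -0.31576675  0.194     ] [ 0.55766026 -0.3301577   0.194     ] -8.982526402533242
prong [ 0.45577593 -0.39595314  0.194     ] [ 0.54930493 -0.41397573  0.194     ] -10.906936204558876
A [0.43520242 0.13532481 0.027     ] -141.78539991813685
B [0.4367589 0.0424998 0.027    ] -43.390256900627186
C [ 0.43166843 -0.04593597  0.027     ] -144.64716419330182
```

View pics/c4.png

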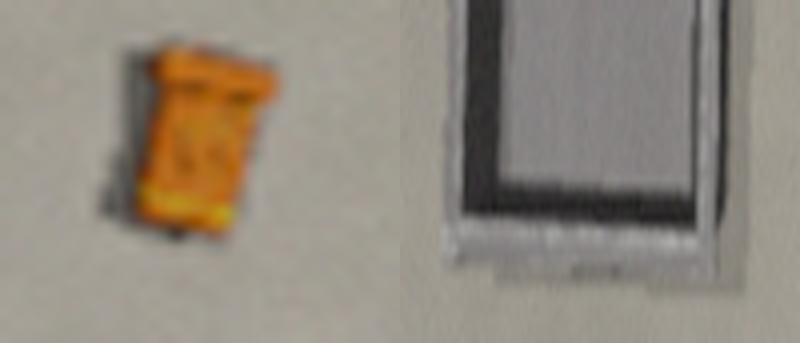

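The fourth shell's collar is up, at about (354,231), so its yaw is about -13°. The tub's bottom rim is at about row 289. Moving over the sleeve.

```bash
python3 -m handwheel '0 0 4 0 0 0 1;0 0 8 0 0 0 1;4 2 8 0 0 7 1;8 4 8 0 0 14 1;12 6.5 8 0 0 21 1;16 9 8 0 0 28 1;20 11 8 0 0 34 1;20 11 8 0 0 34 1'
python3 -m handwheel '3 2 0 0 0 7 1;6 4 0 0 0 14 1;9 5.5 0 0 0 21 1;12 7 0 0 0 28 1;13.5 7.3 0 0 0 34.3 1;13.5 7.3 0 0 0 34.3 1;13.5 7.3 0 0 0 34.3 1'
python3 - <<'E'
from h import *
w=snap('wrist','w1');s=snap('side','s1');t=snap('top','t1')
for d in (w,t):
  b=cv2.inRange(cv2.cvtColor(d['color'],cv2.COLOR_RGB2HSV),(100,150,60),(125,255,255))
  n,l,st,c=cv2.connectedComponentsWithStats(b);print([(c[i].round(1),st[i].tolist(),at(d,*c[i],.2).round(4)) for i in range(1,n) if st[i,4]>30])
E
```

```text
time_s: 0.82
position: [0.3235, -0.424, 0.3114]
tool_rot: [[0.68, 0.733, 0.001], [0.733, -0.68, 0.001], [0.001, 0.0, -1.0]]
ft_force: [-0.6, -0.9, -0.3]
grip_width: 0.0852
gripper_force: 0.0
time_s: 1.4
position: [0.4557, -0.3533, 0.3107]
tool_rot: [[0.158, 0.987, -0.001], [0.987, -0.158, 0.001], [0.001, -0.001, -1.0]]
ft_force: [-0.7, 0.1, -0.6]
grip_width: 0.0851
gripper_force: 0.0
[(array([319.9, 190.2]), [311, 166, 18, 50, 734], array([ 0.4546, -0.3507,  0.2   ]))]
[(array([445.9, 233.5]), [438, 231, 17, 6, 87], array([ 0.4563, -0.3528,  0.2   ])), (array([265.3, 278.5]), [258, 270, 15, 17, 134], array([0.3468, 0.1102, 0.2   ])), (array([ 76.5, 359.4]), [37, 317, 78, 83, 3883], array([0.1565, 0.5701, 0.2   ]))]
```

View pics/w1.png

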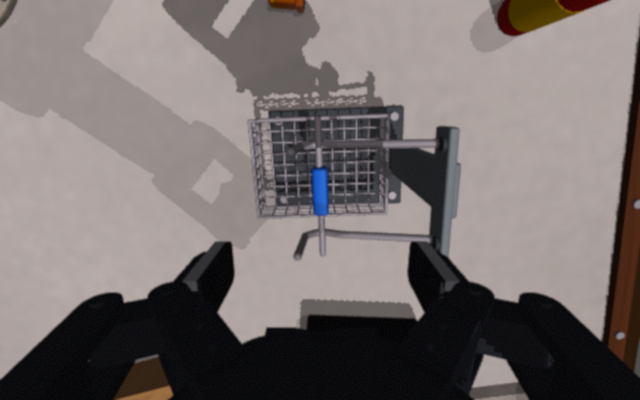

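In the wrist view the sleeve is at (320,190), upright and centred between the fingers, so the aim is right. I'll descend 13 cm and grip.

```bash
python3 -m handwheel '0 0.1 -4 0 0 0 1;0 0.1 -8 0 0 0 1;0 0.1 -10 0 0 0 1;0 0.1 -12 0 0 0 1;0 0.1 -13 0 0 0 1;0 0.1 -13 0 0 0 1;0 0.1 -13 0 0 0 1' 60
python3 -m handwheel '0 0 0 0 0 0 0;0 0 0 0 0 0 0;0 0 0 0 0 0 0;0 0 0 0 0 0 0;0 0 0 0 0 0 0;0 0 0 0 0 0 0;0 0 0 0 0 0 0;0 0 0 0 0 0 0' 60
python3 -m handwheel '0 0 0.5 0 0 0 0;0 0 1 0 0 0 0;0 0 1 0 0 0 0;0 0 1 0 0 0 0'
```

```text
time_s: 2.13
position: [0.4552, -0.3532, 0.1821]
tool_rot: [[0.159, 0.987, 0.0], [0.987, -0.159, -0.001], [-0.001, 0.001, -1.0]]
ft_force: [-0.0, -0.6, -0.0]
grip_width: 0.0855
gripper_force: 0.0
time_s: 2.8
position: [0.4556, -0.3528, 0.1816]
tool_rot: [[0.157, 0.988, 0.001], [0.988, -0.157, -0.001], [-0.001, 0.001, -1.0]]
ft_force: [1.2, -0.1, 2.8]
grip_width: 0.0128
gripper_force: 59.1
time_s: 3.13
position: [0.4555, -0.3526, 0.1914]
tool_rot: [[0.157, 0.988, 0.0], [0.988, -0.157, -0.0], [-0.0, 0.0, -1.0]]
ft_force: [0.5, -1.1, -3.8]
grip_width: 0.0131
gripper_force: 58.3
```

```bash
python3 -m handwheel '0 0 2 0 0 0 0;0 0 4 0 0 0 0;0 0 5.5 0 0 0 0;0 0 5.5 0 0 0 0;-2 0.3 5.5 0 0 0 0;-4 0.6 5.5 0 0 0 0;-6 0.9 5.5 0 0 0 0;-7.5 1.2 5.5 0 0 0 0'
python3 -m handwheel '0 1 0 0 0 0 0;0 4 0 0 0 0 0;0 8 0 0 0 1 0;0 12 0 0 0 3 0;1 16 0 0 0 6 0;2 20 0 0 0 9 0;3 24 0 0 0 11 0;3 28 0 0 0 12.1 0'
python3 -m handwheel '0 3 0 0 0 0 0;3 6 0 0 0 0 0;7 7.5 0 0 0 0 0;11 7.5 0 0 0 0 0;15 7.5 0 0 0 0 0;18 7.5 0 0 0 0 0;18 7.5 0 0 0 0 0;18 7.5 0 0 0 0 0'
python3 - <<'E'
from h import *
s=snap('side','s2');t=snap('top','t2')
cv2.imwrite('pics/c5.png',np.hstack([cv2.resize(s['color'][60:320,200:460],(400,400)),cv2.resize(t['color'][90:290,220:420],(400,400))])[:,:,::-1])
E
```

```text
time_s: 3.8
position: [0.3789, -0.3399, 0.2449]
tool_rot: [[0.157, 0.988, -0.002], [0.988, -0.157, 0.002], [0.002, -0.002, -1.0]]
ft_force: [0.3, -0.4, -3.3]
grip_width: 0.0127
gripper_force: 58.6
time_s: 4.47
position: [0.4111, -0.0584, 0.2456]
tool_rot: [[-0.055, 0.998, 0.0], [0.998, 0.055, 0.001], [0.001, 0.0, -1.0]]
ft_force: [0.4, 0.5, -3.8]
grip_width: 0.0126
gripper_force: 58.8
time_s: 5.13
position: [0.591, 0.0149, 0.244]
tool_rot: [[-0.054, 0.999, -0.003], [0.999, 0.054, 0.001], [0.001, -0.003, -1.0]]
ft_force: [-1.4, -0.2, -4.0]
grip_width: 0.0126
gripper_force: 59.0
```

View pics/c5.png

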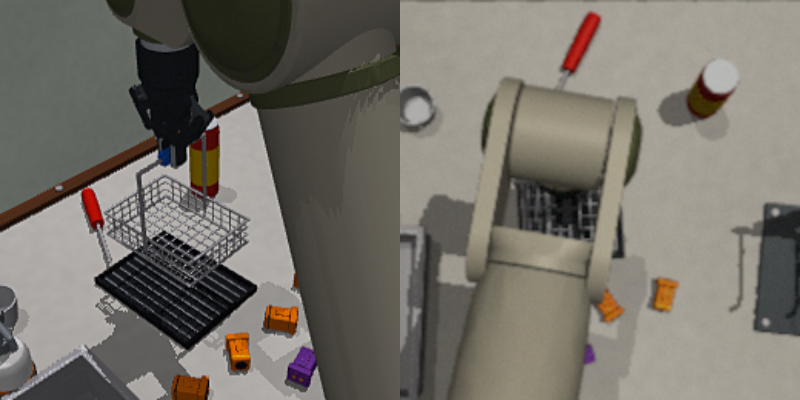

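The basket hangs level over the tray and clear of everything around it. Lowering it.

```bash
python3 -m handwheel '1 -0.2 -1 0 0 0 0;1 -0.2 -4 0 0 0 0;1 -0.2 -7 0 0 0 0;1 -0.2 -9 0 0 0 0;1 -0.2 -9.6 0 0 0 0;1 -0.2 -9.9 0 0 0 0;1 -0.2 -10.1 0 0 0 0;1 -0.2 -10.1 0 0 0 0'
python3 -m handwheel '0 0 -0.1 0 0 0 0;0 0 -0.2 0 0 0 0;0 0 -0.3 0 0 0 0;0 0 -0.3 0 0 0 0'
```

```text
time_s: 5.9
position: [0.601, 0.0122, 0.1464]
tool_rot: [[-0.053, 0.999, 0.002], [0.999, 0.053, -0.0], [-0.001, 0.002, -1.0]]
ft_force: [-0.4, -0.9, -2.6]
grip_width: 0.0128
gripper_force: 59.0
time_s: 6.23
position: [0.6005, 0.0124, 0.1425]
tool_rot: [[-0.053, 0.999, 0.0], [0.999, 0.053, -0.0], [-0.0, 0.0, -1.0]]
ft_force: [-0.0, -0.3, -2.9]
grip_width: 0.0127
gripper_force: 59.0
```

```bash
python3 -m handwheel '0 0 -0.1 0 0 0 0;0 0 -0.2 0 0 0 0;0 0 -0.3 0 0 0 0;0 0 -0.3 0 0 0 0'
```

```text
time_s: 6.57
position: [0.6007, 0.0119, 0.1404]
tool_rot: [[-0.053, 0.999, 0.001], [0.999, 0.053, -0.001], [-0.001, 0.001, -1.0]]
ft_force: [-1.9, -1.4, 3.8]
grip_width: 0.0128
gripper_force: 60.2
```

```bash
python3 -m handwheel '0 0 0 0 0 0 1;0 0 0 0 0 0 1;0 0 0 0 0 0 1;0 0 0 0 0 0 1;0 0 0 0 0 0 1;0 0 0 0 0 0 1;0 0 0 0 0 0 1;0 0 1 0 0 0 1'
python3 -m handwheel '0 0 4 0 0 0 1;0 0 8 0 0 0 1;0 0 12 0 0 0 1;-4 -3 14 0 0 0 1;-8 -6 14 0 0 0 1;-12 -10 14 0 0 0 1;-16 -13 14 0 0 0 1;-20 -16 14 0 0 0 1'
python3 -m handwheel '0 -4 0 0 0 0 1;0 -8 0 0 0 0 1;0 -12 0 0 0 0 1;0 -15 0 0 0 0 1;0 -15 0 0 0 0 1'
python3 - <<'E'
from h import *
s=snap('side','s3');t=snap('top','t3');w=snap('wrist','w3')
cv2.imwrite('pics/c6.png',np.hstack([cv2.resize(s['color'][130:390,200:460],(400,400)),cv2.resize(t['color'][130:290,220:380],(400,400),interpolation=2)])[:,:,::-1])
E
```

```text
time_s: 7.23
position: [0.5996, 0.0125, 0.1479]
tool_rot: [[-0.053, 0.999, -0.004], [0.999, 0.053, 0.001], [0.001, -0.004, -1.0]]
ft_force: [-0.2, -0.1, 0.1]
grip_width: 0.0854
gripper_force: 0.0
time_s: 7.9
position: [0.439, -0.1169, 0.29]
tool_rot: [[-0.054, 0.999, 0.001], [0.999, 0.054, -0.001], [-0.001, 0.001, -1.0]]
ft_force: [0.2, -0.6, 1.4]
grip_width: 0.0854
gripper_force: 0.0
time_s: 8.32
position: [0.4401, -0.271, 0.2891]
tool_rot: [[-0.048, 0.999, -0.0], [0.999, 0.048, -0.001], [-0.001, -0.0, -1.0]]
ft_force: [-0.2, -0.0, -0.6]
grip_width: 0.0853
gripper_force: 0.0
```

View pics/c6.png

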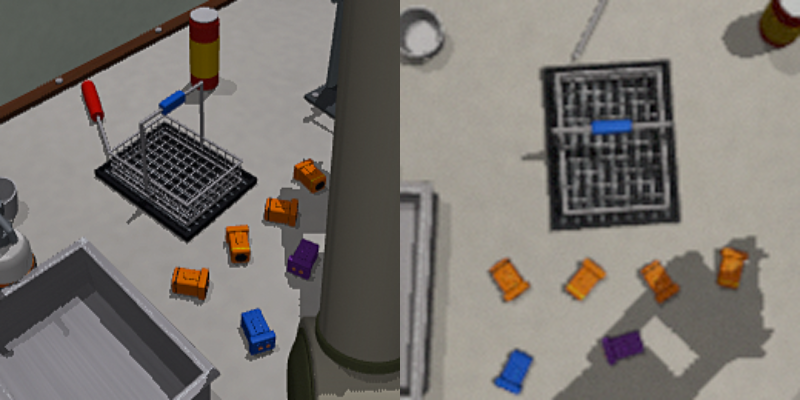

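The basket stands square in the tray, all four shells are where they were, and the bystanders are untouched. I'll measure the shells more closely with the wrist camera.

```bash
python3 -m handwheel '0 4 1 0 0 0 0.65;0 8 2 0 0 0 0.65;0 12 3 0 0 0 0.65;0 16 4 0 0 0 0.65;0 20 4 0 0 0 0.65;0 24 4 0 0 0 0.65;0 27 4 0 0 0 0.65;0 27 4 0 0 0 0.65'
cat >> h.py <<'E'
from scipy.optimize import minimize
BOX=[(-.023,.013,.013,.026),(.013,.023,.016,.028)]
def sil(d,p,shape):
    m=np.zeros(shape,np.uint8);c,s=np.cos(p[2]),np.sin(p[2])
    for x0,x1,w,h in BOX:
        P=[proj(d,[p[0]+c*x-s*y,p[1]+s*x+c*y,z]) for x in(x0,x1) for y in(-w,w) for z in(0,h)]
        cv2.fillConvexPoly(m,cv2.convexHull((np.array(P)*16).round().astype(np.int32)),255,cv2.LINE_AA,4)
    return m.astype(float)/255
def fit(d,lo=(4,130,60),hi=(20,255,255),region=(.3,.53,-.3,.2),amin=60):
    m=cv2.inRange(cv2.cvtColor(d['color'],cv2.COLOR_RGB2HSV),lo,hi)
    n,l,st,c=cv2.connectedComponentsWithStats(cv2.morphologyEx(m,cv2.MORPH_CLOSE,np.ones((5,5))));out=[]
    for i in range(1,n):
        g=at(d,*c[i],.015)
        x,y,w,h,a=st[i]
        if a<amin or not(region[0]<g[0]<region[1] and region[2]<g[1]<region[3]) or x<2 or y<2 or x+w>638 or y+h>398: continue
        tgt=(l==i).astype(float);best=None
        f=lambda p:np.abs(sil(d,[p[0]/100,p[1]/100,p[2]],m.shape)-tgt).sum()
        for y0 in np.arange(0,2*np.pi,np.pi/4):
            r=minimize(f,[g[0]*100,g[1]*100,y0],method='Nelder-Mead',options=dict(initial_simplex=np.array([g[0]*100,g[1]*100,y0])+np.array([[0,0,0],[.6,0,.1],[0,.6,-.1],[-.3,-.3,.4]]),maxiter=90))
            if best is None or r.fun<best.fun: best=r
        p=best.x;out.append((p[0]/100,p[1]/100,(np.degrees(p[2])+180)%360-180,best.fun/a))
    return np.round(out,4)
E
python3 - <<'E'
from h import *
w=snap('wrist','w4');s=status.observe();print(s['position'],s['tool_rot'])
print('w3',fit(load('w3')));print('w4',fit(w));print('side0',fit(load('side0')));print('top0',fit(load('t3')))
E
```

```text
time_s: 9.13
position: [0.4393, 0.0094, 0.3302]
tool_rot: [[-0.06, 0.998, 0.002], [0.998, 0.06, 0.001], [0.001, 0.002, -1.0]]
ft_force: [0.2, 0.2, 0.2]
grip_width: 0.0555
gripper_force: 0.0
[0.43970701 0.00721847 0.33002296] [[-5.94358987e-02  9.98231091e-01  1.43653882e-03]
 [ 9.98232118e-01  5.94360024e-02 -2.95834506e-05]
 [-1.14913245e-04  1.43224087e-03 -9.99998968e-01]]
w3 [[  0.4453  -0.132  -13.7427   0.1968]]
w4 [[ 4.348000e-01  1.372000e-01 -1.454588e+02  2.309000e-01]
 [ 4.326000e-01  4.640000e-02 -4.133270e+01  1.758000e-01]
 [ 4.297000e-01 -4.360000e-02  3.965310e+01  2.983000e-01]
 [ 4.447000e-01 -1.323000e-01 -3.221400e+00  3.194000e-01]]
side0 [[ 4.459000e-01 -1.313000e-01  1.529180e+02  2.564000e-01]
 [ 4.301000e-01 -4.660000e-02 -1.460534e+02  2.438000e-01]
 [ 4.322000e-01  4.360000e-02 -4.394350e+01  3.564000e-01]
 [ 4.324000e-01  1.378000e-01 -1.364502e+02  2.495000e-01]]
top0 [[ 4.474000e-01 -1.319000e-01 -1.469550e+01  3.317000e-01]
 [ 4.359000e-01  1.388000e-01 -1.422969e+02  3.472000e-01]
 [ 4.347000e-01  4.540000e-02 -4.578650e+01  2.923000e-01]
 [ 4.339000e-01 -4.380000e-02 -1.401198e+02  2.919000e-01]]
```

The four views agree: A (.434,.1375,-142°), B (.433,.045,-43.5°), C (.431,-.0445,-143°), D (.4455,-.132,-14°). Picking A first.

```bash
python3 -m handwheel '0 2 -3 0 0 -7 0.65;0 4 -6 0 0 -14 0.65;0 6 -9 0 0 -21 0.65;0 8 -12 0 0 -28 0.65;-0.1 10 -15 0 0 -35 0.65;-0.2 12 -18 0 0 -42 0.65;-0.2 13.3 -21 0 0 -49 0.65;-0.2 13.3 -23 0 0 -55.4 0.65' 40
python3 -m handwheel '0 0 -2 0 0 0 0.65;0 0 -4 0 0 0 0.65;0 0 -6 0 0 0 0.65;0 0 -8 0 0 0 0.65;0 0 -9.2 0 0 0 0.65;0 0 -9.6 0 0 0 0.65;0 0 -9.6 0 0 0 0.65'
```

```text
time_s: 9.85
position: [0.4373, 0.1384, 0.0972]
tool_rot: [[0.794, 0.608, -0.002], [0.608, -0.794, 0.0], [-0.002, -0.001, -1.0]]
ft_force: [-0.4, -0.1, -0.5]
grip_width: 0.0554
gripper_force: 0.0
time_s: 10.43
position: [0.4384, 0.1366, 0.0028]
tool_rot: [[0.792, 0.611, -0.001], [0.611, -0.792, -0.0], [-0.001, -0.001, -1.0]]
ft_force: [-0.1, 0.3, 0.4]
grip_width: 0.0558
gripper_force: 0.0
```

```bash
python3 -m handwheel '0 0 0 0 0 0 0;0 0 0 0 0 0 0;0 0 0 0 0 0 0;0 0 0 0 0 0 0;0 0 0 0 0 0 0;0 0 0.5 0 0 0 0;0 0 2 0 0 0 0;0 0 5 0 0 0 0' 40
python3 -m handwheel '0 0 4 0 0 0 0;0 0 8 0 0 0 0;0 0 12 0 0 0 0;0 0 16 0 0 0 0;3 -1 16 0 0 -7 0;7 -3 16 0 0 -14 0;11 -5 16 0 0 -21 0;15 -7 16 0 0 -28 0'
python3 -m handwheel '2 -1 0 0 0 -3 0;5 -2 0 0 0 -6.5 0;6.9 -2.7 0 0 0 -6.5 0;6.9 -2.7 0 0 0 -6.5 0;6.9 -2.7 0 0 0 -6.5 0'
```

```text
time_s: 11.1
position: [0.4373, 0.1367, 0.0523]
tool_rot: [[0.792, 0.611, -0.005], [0.611, -0.792, -0.0], [-0.004, -0.003, -1.0]]
ft_force: [0.7, 0.1, 0.0]
grip_width: 0.025
gripper_force: 39.4
time_s: 11.77
position: [0.5816, 0.0701, 0.2142]
tool_rot: [[0.987, 0.162, 0.001], [0.162, -0.987, -0.0], [0.001, 0.0, -1.0]]
ft_force: [0.6, 1.5, 0.0]
grip_width: 0.0255
gripper_force: 39.4
time_s: 12.18
position: [0.6495, 0.0436, 0.2128]
tool_rot: [[0.999, 0.055, -0.001], [0.055, -0.999, 0.0], [-0.001, -0.0, -1.0]]
ft_force: [-0.5, -0.2, -0.7]
grip_width: 0.0251
gripper_force: 39.4
```

```bash
python3 -m handwheel '0.7 -0.4 -1 0 0 0 0;0.7 -0.4 -5 0 0 0 0;0.7 -0.4 -9 0 0 0 0;0.7 -0.4 -12 0 0 0 0;0.7 -0.4 -15 0 0 0 0;0.7 -0.4 -17 0 0 0 0;0.7 -0.4 -18.2 0 0 0 0;0.7 -0.4 -18.2 0 0 0 0'
python3 -m handwheel '0 0 0 0 0 0 0.44;0 0 0 0 0 0 0.44;0 0 0 0 0 0 0.44;0 0 0 0 0 0 0.44;0 0 1 0 0 0 0.44;0 0 4 0 0 0 0.44;0 0 8 0 0 0 0.44;0 0 12 0 0 0 0.44'
python3 -m handwheel '0 0 4 0 0 0 0.44;0 0 7 0 0 0 0.44;-4 -1 7 0 0 7 0.65;-8 -2 7 0 0 14 0.65;-12 -3 7 0 0 21 0.65;-16 -4 7 0 0 28 0.65;-19 -6 6 0 0 32 0.65;-22 -8 3 0 0 32 0.65'
```

```text
time_s: 12.85
position: [0.6549, 0.0403, 0.0287]
tool_rot: [[0.998, 0.055, -0.005], [0.055, -0.998, 0.001], [-0.005, -0.001, -1.0]]
ft_force: [-1.0, 0.8, 0.6]
grip_width: 0.0251
gripper_force: 39.4
time_s: 13.52
position: [0.656, 0.0399, 0.1533]
tool_rot: [[0.998, 0.055, -0.001], [0.055, -0.998, 0.0], [-0.001, -0.0, -1.0]]
ft_force: [0.3, -0.1, 0.3]
grip_width: 0.0375
gripper_force: 0.0
time_s: 14.18
position: [0.4392, -0.0384, 0.1878]
tool_rot: [[0.815, 0.58, 0.008], [0.58, -0.815, -0.003], [0.005, 0.007, -1.0]]
ft_force: [1.1, -1.4, -0.2]
grip_width: 0.0553
gripper_force: 0.0
```

```bash
python3 - <<'E'
from h import *
s=snap('side','s5');print(fit(s)); w=snap('wrist','w5');print(fit(w)); print(status.observe()['position'])
E
```

```text
[[ 4.459000e-01 -1.313000e-01  1.529180e+02  2.564000e-01]
 [ 4.301000e-01 -4.660000e-02 -1.460534e+02  2.438000e-01]
 [ 4.322000e-01  4.400000e-02 -4.424030e+01  3.450000e-01]]
[[ 4.32900e-01  4.51000e-02 -3.94941e+01  1.86500e-01]
 [ 4.30000e-01 -4.46000e-02 -1.48621e+02  2.34100e-01]
 [ 4.45400e-01 -1.32000e-01 -9.43830e+00  2.20900e-01]]
[ 0.43378108 -0.03784065  0.18210813]
```

```bash
python3 -m handwheel '0 -0.4 -3 0 0 0 0.65;0 -0.4 -7 0 0 0 0.65;0 -0.4 -11 0 0 0 0.65;0 -0.4 -14 0 0 0 0.65;0 -0.4 -16 0 0 0 0.65;0 -0.4 -17.3 0 0 0 0.65;0 -0.4 -17.8 0 0 0 0.65;0 -0.4 -17.8 0 0 0 0.65' 40
python3 -m handwheel '0 0 0 0 0 0 0;0 0 0 0 0 0 0;0 0 0 0 0 0 0;0 0 0 0 0 0 0;0 0 0 0 0 0 0;0 0 0.5 0 0 0 0;0 0 2 0 0 0 0;0 0 5 0 0 0 0'
python3 -m handwheel '0 0 4 0 0 0 0;0 0 8 0 0 0 0;0 0 12 0 0 0 0;0 0 16 0 0 -4 0;3 0 16 0 0 -11 0;7 1 16 0 0 -18 0;11 2 16 0 0 -25 0;15 3 16 0 0 -32 0'
```

```text
time_s: 14.95
position: [0.4405, -0.0419, 0.0064]
tool_rot: [[0.818, 0.576, -0.0], [0.576, -0.818, 0.0], [-0.0, -0.0, -1.0]]
ft_force: [-0.2, -0.2, -0.2]
grip_width: 0.0551
gripper_force: 0.0
time_s: 15.62
position: [0.4387, -0.0415, 0.056]
tool_rot: [[0.818, 0.576, -0.004], [0.576, -0.818, 0.002], [-0.002, -0.004, -1.0]]
ft_force: [0.8, -0.0, 0.1]
grip_width: 0.0252
gripper_force: 39.3
time_s: 16.28
position: [0.5911, -0.0112, 0.218]
tool_rot: [[0.999, 0.048, 0.002], [0.048, -0.999, -0.0], [0.002, 0.001, -1.0]]
ft_force: [0.1, -0.6, 0.1]
grip_width: 0.0252
gripper_force: 39.3
```

```bash
python3 -m handwheel '3 0 0 0 0 0 0;6 0 0 0 0 0 0;6.8 0 0 0 0 0 0;6.8 0 0 0 0 0 0;6.8 0 -4 0 0 0 0;6.8 0 -8 0 0 0 0;6.8 0 -12 0 0 0 0;6.8 0 -12 0 0 0 0'
python3 -m handwheel '0 0 -3 0 0 0 0;0 0 -5.5 0 0 0 0;0 0 -6.6 0 0 0 0;0 0 -6.6 0 0 0 0;0 0 -6.6 0 0 0 0.44;0 0 -6.6 0 0 0 0.44;0 0 -6.6 0 0 0 0.44;0 0 -6.6 0 0 0 0.44'
python3 -m handwheel '0 0 3 0 0 0 0.44;0 0 7 0 0 0 0.44;0 0 11 0 0 0 0.44;0 0 15 0 0 0 0.44;0 0 18 0 0 0 0.44;-4 1 18 0 0 7 0.65;-8 2 18 0 0 14 0.65;-12 3 18 0 0 21 0.65'
python3 -m handwheel '-4 1 0 0 0 7 0.65;-8 2 0 0 0 14 0.65;-10 3 0 0 0 21 0.65;-10 3 0 0 0 28 0.65;-10 4 0 0 0 35 0.65;-10 5 0 0 0 42 0.65;-10 5 0 0 0 49 0.65;-10 5 0 0 0 56 0.65'
python3 - <<'E'
from h import *
s=snap('side','s6');t=snap('top','t6');print(fit(s)); w=snap('wrist','w6');print(fit(w)); print(status.observe()['position'])
cv2.imwrite('pics/c7.png',cv2.resize(s['color'][170:300,250:380],(520,520),interpolation=2)[:,:,::-1])
E
```

```text
time_s: 16.95
position: [0.6532, -0.0112, 0.0898]
tool_rot: [[0.998, 0.055, -0.014], [0.055, -0.998, 0.003], [-0.013, -0.003, -1.0]]
ft_force: [-0.8, 1.6, -1.4]
grip_width: 0.0249
gripper_force: 39.4
time_s: 17.62
position: [0.6584, -0.0119, 0.0321]
tool_rot: [[0.998, 0.055, 0.002], [0.055, -0.998, -0.0], [0.002, 0.001, -1.0]]
ft_force: [0.5, -1.2, 0.4]
grip_width: 0.0375
gripper_force: 0.0
time_s: 18.28
position: [0.5364, 0.0184, 0.2113]
tool_rot: [[0.91, 0.414, 0.002], [0.414, -0.91, -0.0], [0.002, 0.001, -1.0]]
ft_force: [0.5, 0.8, 0.9]
grip_width: 0.0554
gripper_force: 0.0
time_s: 18.95
position: [0.4378, 0.0686, 0.2113]
tool_rot: [[0.164, 0.986, 0.001], [0.986, -0.164, -0.0], [0.0, 0.001, -1.0]]
ft_force: [-0.3, -0.4, 0.5]
grip_width: 0.0554
gripper_force: 0.0
[[ 4.45900e-01 -1.31300e-01  1.52918e+02  2.56400e-01]
 [ 4.32500e-01  4.36000e-02 -4.47220e+01  3.39800e-01]]
[[ 4.324000e-01  4.660000e-02 -3.394080e+01  2.356000e-01]
 [ 4.452000e-01 -1.329000e-01  1.744633e+02  2.469000e-01]]
[0.43783648 0.06815787 0.21103376]
```

View pics/c7.png

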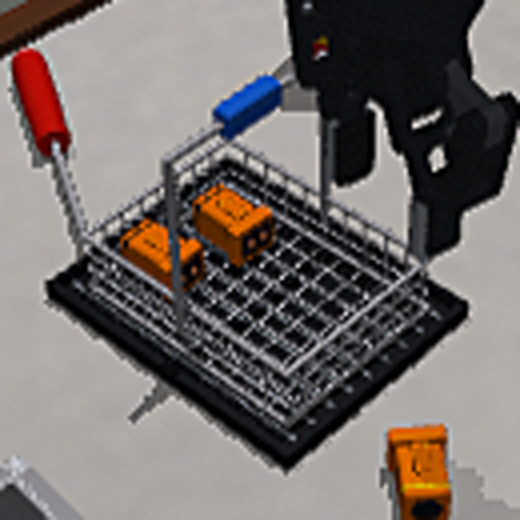

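A and C lie flat in the far half of the basket. Now B.

```bash
python3 -m handwheel '0 0 0 0 0 7 0.65;0 0 0 0 0 14 0.65;-0.3 -1 -2 0 0 21 0.65;-0.6 -1.5 -4 0 0 28 0.65;-0.9 -1.9 -6 0 0 35 0.65;-0.9 -1.9 -8 0 0 42 0.65;-0.9 -1.9 -10 0 0 49 0.65;-0.9 -1.9 -11 0 0 56.5 0.65'
python3 -m handwheel '0 0 -3 0 0 0 0.65;0 0 -6 0 0 0 0.65;0 0 -8 0 0 0 0.65;0 0 -9.2 0 0 0 0.65;0 0 -9.7 0 0 0 0.65;0 0 -9.7 0 0 0 0.65'
python3 -m handwheel '0 0 0 0 0 0 0;0 0 0 0 0 0 0;0 0 0 0 0 0 0;0 0 0 0 0 0 0;0 0 0 0 0 0 0;0 0 0.5 0 0 0 0;0 0 2 0 0 0 0;0 0 5 0 0 0 0'
python3 -m handwheel '0 0 3 0 0 7 0;0 0 6 0 0 14 0;0 0 9 0 0 21 0;0 0 12 0 0 28 0;2 0 14 0 0 35 0;5 0 14 0 0 42 0;8 0 14 0 0 46 0;8 0 14 0 0 46 0'
```

```text
time_s: 19.77
position: [0.4281, 0.049, 0.099]
tool_rot: [[-0.724, 0.69, -0.002], [0.69, 0.724, 0.0], [0.002, -0.001, -1.0]]
ft_force: [0.3, -0.0, -0.0]
grip_width: 0.0552
gripper_force: 0.0
time_s: 20.27
position: [0.4287, 0.0491, 0.003]
tool_rot: [[-0.721, 0.693, -0.001], [0.693, 0.721, 0.0], [0.001, -0.001, -1.0]]
ft_force: [0.5, -0.1, 0.5]
grip_width: 0.0555
gripper_force: 0.0
time_s: 20.93
position: [0.4276, 0.0493, 0.053]
tool_rot: [[-0.723, 0.691, -0.004], [0.691, 0.723, 0.001], [0.004, -0.003, -1.0]]
ft_force: [0.1, 0.1, -1.1]
grip_width: 0.0255
gripper_force: 38.4
time_s: 21.6
position: [0.5126, 0.0487, 0.1944]
tool_rot: [[-0.999, -0.043, 0.004], [-0.043, 0.999, -0.0], [-0.004, -0.001, -1.0]]
ft_force: [-0.1, 0.4, -1.6]
grip_width: 0.0254
gripper_force: 38.4
```

```bash
python3 -m handwheel '2.9 -1.5 0 0 0 0 0;2.9 -1.5 -1 0 0 0 0;2.9 -1.5 -5 0 0 0 0;2.9 -1.5 -9 0 0 0 0;2.9 -1.5 -13 0 0 0 0;2.9 -1.5 -15.5 0 0 0 0;2.9 -1.5 -16.4 0 0 0 0;2.9 -1.5 -16.4 0 0 0 0'
python3 -m handwheel '0 0 0 0 0 0 0.44;0 0 0 0 0 0 0.44;0 0 0 0 0 0 0.44;0 0 0 0 0 0 0.44;0 0 1 0 0 0 0.44;0 0 4 0 0 0 0.44;0 0 8 0 0 0 0.44;0 0 12 0 0 0 0.44'
python3 -m handwheel '0 0 4 0 0 0 0.65;-4 -4 4 0 0 -7 0.65;-8 -8 4 0 0 -14 0.65;-10 -12 4 0 0 -16 0.65;-10 -15 4 0 0 -16 0.65;-10 -15 4 0 0 -16 0.65;-10 -15 4 0 0 -16 0.65'
python3 - <<'E'
from h import *
s=snap('side','s7');print(fit(s)); w=snap('wrist','w7');print(fit(w)); t=snap('top','t7');print(fit(t));print(status.observe()['position'])
E
```

```text
time_s: 22.27
position: [0.5368, 0.0342, 0.0285]
tool_rot: [[-0.999, -0.04, -0.003], [-0.04, 0.999, 0.001], [0.003, 0.001, -1.0]]
ft_force: [-0.2, 0.7, 0.1]
grip_width: 0.0253
gripper_force: 38.4
time_s: 22.93
position: [0.5372, 0.0342, 0.1517]
tool_rot: [[-0.999, -0.04, -0.001], [-0.04, 0.999, 0.0], [0.001, 0.0, -1.0]]
ft_force: [0.7, 0.3, 0.1]
grip_width: 0.0373
gripper_force: 0.0
time_s: 23.52
position: [0.4369, -0.1188, 0.1908]
tool_rot: [[-0.971, 0.241, 0.001], [0.241, 0.971, -0.002], [-0.002, -0.001, -1.0]]
ft_force: [0.3, 0.6, 0.8]
grip_width: 0.0556
gripper_force: 0.0
[[ 4.45900e-01 -1.31300e-01  1.52918e+02  2.56400e-01]]
[[  0.4456  -0.1318 -14.4641   0.2412]]
[]
[ 0.43786508 -0.1155147   0.19017199]
```

```bash
python3 -m handwheel '0.3 -1.5 -3 0 0 0 0.65;0.3 -1.5 -7 0 0 0 0.65;0.3 -1.5 -11 0 0 0 0.65;0.3 -1.5 -14 0 0 0 0.65;0.3 -1.5 -16.5 0 0 0 0.65;0.3 -1.5 -18 0 0 0 0.65;0.3 -1.5 -18.6 0 0 0 0.65;0.3 -1.5 -18.6 0 0 0 0.65' 40
python3 -m handwheel '0 0 0 0 0 0 0;0 0 0 0 0 0 0;0 0 0 0 0 0 0;0 0 0 0 0 0 0;0 0 0 0 0 0 0;0 0 0.5 0 0 0 0;0 0 2 0 0 0 0;0 0 5 0 0 0 0'
python3 -m handwheel '0 0 4 0 0 4 0;0 0 8 0 0 8 0;0 0 12 0 0 12 0;0 2 14 0 0 17 0;2 5 14 0 0 17 0;5 8 14 0 0 17 0;8 10 14 0 0 17 0;8 10 14 0 0 17 0'
```

```text
time_s: 24.33
position: [0.4408, -0.1298, 0.0028]
tool_rot: [[-0.972, 0.235, -0.002], [0.235, 0.972, 0.001], [0.002, 0.001, -1.0]]
ft_force: [-0.5, 0.3, 0.6]
grip_width: 0.0556
gripper_force: 0.0
time_s: 25.0
position: [0.4397, -0.1303, 0.0528]
tool_rot: [[-0.972, 0.237, -0.004], [0.237, 0.972, 0.002], [0.004, 0.001, -1.0]]
ft_force: [0.7, 0.1, -0.4]
grip_width: 0.0251
gripper_force: 39.4
time_s: 25.67
position: [0.524, -0.0277, 0.1942]
tool_rot: [[-0.998, -0.061, 0.003], [-0.061, 0.998, 0.0], [-0.003, 0.0, -1.0]]
ft_force: [-2.4, 0.2, -0.9]
grip_width: 0.0256
gripper_force: 39.4
```

```bash
python3 -m handwheel '1.8 1 0 0 0 0 0;1.8 1 -1 0 0 0 0;1.8 1 -5 0 0 0 0;1.8 1 -9 0 0 0 0;1.8 1 -13 0 0 0 0;1.8 1 -15.5 0 0 0 0;1.8 1 -16.4 0 0 0 0;1.8 1 -16.4 0 0 0 0'
python3 -m handwheel '0 0 0 0 0 0 0.44;0 0 0 0 0 0 0.44;0 0 0 0 0 0 0.44;0 0 0 0 0 0 0.44;0 0 1 0 0 0 0.44;0 0 4 0 0 0 0.44;0 0 8 0 0 0 0.44;0 0 12 0 0 0 0.44'
python3 -m handwheel '0 0 4 0 0 -7 0.44;-2 4 8 0 0 -14 0.44;-4 8 12 0 0 -21 0.44;-6 12 14 0 0 -28 0.44;-7 16 14 0 0 -35 0.44;-7 20 14 0 0 -42 0.44;-7 24 14 0 0 -49 0.44;-7 28 14 0 0 -56 0.44'
python3 -m handwheel '0 2 0 0 0 -7 0;0 2 0 0 0 -14 0;0 2 0 0 0 -21 0;0 2 0 0 0 -28 0;0 2 0 0 0 -33 0;0 2 0 0 0 -33 0'
python3 - <<'E'
from h import *
s=snap('side','s8');t=snap('top','t8');w=snap('wrist','w8');print(fit(s));print(status.observe()['position'],status.observe()['tool_rot'])
cv2.imwrite('pics/c8.png',np.hstack([cv2.resize(s['color'][170:300,250:380],(250,250),interpolation=2),cv2.resize(w['color'],(540,338))[:250] if 0 else cv2.resize(w['color'],(400,250))])[:,:,::-1])
E
```

```text
time_s: 26.33
position: [0.5403, -0.0212, 0.03]
tool_rot: [[-0.998, -0.057, 0.004], [-0.057, 0.998, -0.0], [-0.004, -0.001, -1.0]]
ft_force: [1.7, 0.1, -0.5]
grip_width: 0.0252
gripper_force: 65.4
time_s: 27.0
position: [0.538, -0.0209, 0.1513]
tool_rot: [[-0.998, -0.058, -0.002], [-0.058, 0.998, 0.0], [0.002, 0.0, -1.0]]
ft_force: [1.1, 0.7, 1.6]
grip_width: 0.0375
gripper_force: 0.0
time_s: 27.67
position: [0.4705, 0.2106, 0.2892]
tool_rot: [[-0.639, 0.769, 0.002], [0.769, 0.639, -0.0], [-0.001, 0.001, -1.0]]
ft_force: [0.6, 0.8, -0.0]
grip_width: 0.0376
gripper_force: 0.0
time_s: 28.17
position: [0.4713, 0.2291, 0.2881]
tool_rot: [[-0.12, 0.993, 0.0], [0.993, 0.12, -0.0], [-0.0, 0.0, -1.0]]
ft_force: [0.4, 0.0, 0.2]
grip_width: -0.0
gripper_force: 0.0
[]
[0.47148565 0.22907004 0.28781763] [[-1.25098700e-01  9.92144284e-01  1.88919261e-04]
 [ 9.92144296e-01  1.25098718e-01 -8.60970153e-05]
 [-1.09054219e-04  1.76664543e-04 -9.99999978e-01]]
```

View pics/c8.png

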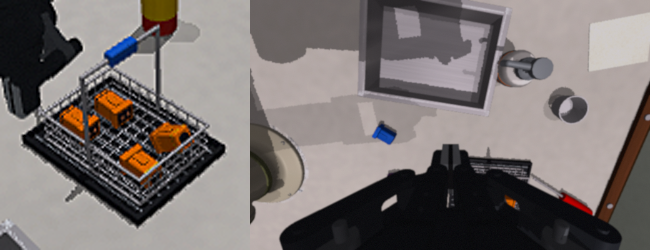

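All four shells are in the basket, though one looks tilted. The wrist view shows the tub and pump well, so I'll enlarge both.

```bash
python3 - <<'E'
from h import *
s=load('s8');w=load('w8');t=load('t8')
a=cv2.resize(w['color'][0:170,160:520],(720,340),interpolation=2)
b=np.hstack([cv2.resize(s['color'][185:290,255:375],None,fx=2.4,fy=2.4,interpolation=2)[:252],cv2.resize(t['color'][145:230,265:345],None,fx=2.96,fy=2.96,interpolation=2)[:252]])
b=np.pad(b,((0,0),(0,720-b.shape[1]),(0,0)));cv2.imwrite('pics/c9.png',np.vstack([a,b])[:,:,::-1])
E
```

```text
(no output)
```

View pics/c9.png

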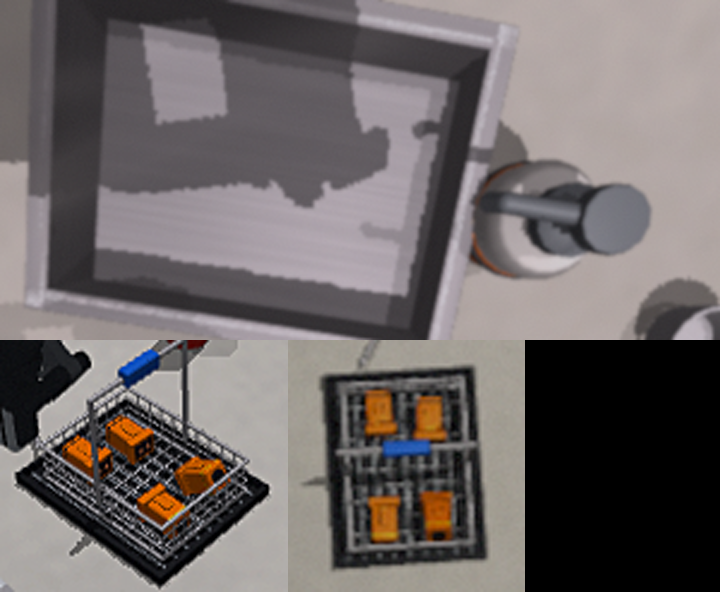

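The top view shows all four shells inside the walls; D leans but is contained. In the wrist crop the pump disc centre is at (617,218) and the tub rim corners are at (515,30), (28,305) and (452,342).

```bash
python3 - <<'E'
from h import *
w=load('w8');t=load('top0');g=lambda u,v:((u+.5)/2+159.5,(v+.5)/2-.5)
for n,p in dict(TR=(515,30),BR=(452,342),BL=(28,305),iTR=(495,52),iBL=(50,290),iBR=(430,332)).items(): print(n,at(w,*g(*p),.08).round(4))
c1=((157+.5)/4+149.5,(192+.5)/4+139.5)
print('pump',at(w,*g(617,218),.188),at(t,*c1,.188),tri([(w,*g(617,218)),(t,*c1)]),'spout',at(w,*g(485,200),.16))
# side sleeve check of basket
for d,k in((load('s8'),'side'),(load('t8'),'top')):
  b=cv2.inRange(cv2.cvtColor(d['color'],cv2.COLOR_RGB2HSV),(100,150,60),(125,255,255))
  n,l,st,c=cv2.connectedComponentsWithStats(b);print(k,[(c[i].round(1),at(d,*c[i],.158).round(4)) for i in range(1,n) if st[i,4]>20])
E
```

```text
TR [0.5513 0.4091 0.08  ]
BR [0.5493 0.24   0.08  ]
BL [0.2946 0.2304 0.08  ]
iTR [0.5429 0.3976 0.08  ]
iBL [0.3076 0.241  0.08  ]
iBR [0.535  0.2444 0.08  ]
pump [0.57787226 0.31526304 0.188     ] [0.58014263 0.31273872 0.188     ] [0.58130681 0.31550303 0.1803107 ] spout [0.53190202 0.31735829 0.16      ]
side [(array([312.8, 196.1]), array([0.5937, 0.0114, 0.158 ])), (array([367.3, 345.2]), array([0.2656, 0.2019, 0.158 ]))]
top [(array([304.2, 181.2]), array([0.5998, 0.0112, 0.158 ])), (array([265.2, 278.5]), array([0.3419, 0.1149, 0.158 ])), (array([ 78.7, 356.8]), array([0.1494, 0.5898, 0.158 ]))]
```

Tub centre is about (.424,.317) with yaw -1°, and the pump top is at about (.579,.3145). Moving above the pump with the fingers shut.

```bash
python3 -m handwheel '3 2 0 0 0 0 0;6 4.5 0 0 0 0 0;9 7 0 0 0 0 0;10.8 8.5 -2 0 0 0 0;10.8 8.5 -5 0 0 0 0;10.8 8.5 -8 0 0 0 0;10.8 8.5 -8 0 0 0 0;10.8 8.5 -8 0 0 0 0'
python3 -m handwheel '0 0 -0.5 0 0 0 0;0 0 -1 0 0 0 0;0 0 -1.5 0 0 0 0;0 0 -2 0 0 0 0;0 0 -2.3 0 0 0 0;0 0 -2.6 0 0 0 0;0 0 -2.6 0 0 0 0;0 0 -2.6 0 0 0 0'
```

```text
time_s: 28.98
position: [0.5793, 0.314, 0.207]
tool_rot: [[-0.124, 0.992, -0.003], [0.992, 0.124, -0.001], [-0.001, -0.003, -1.0]]
ft_force: [-0.3, 0.9, 1.0]
grip_width: 0.0001
gripper_force: 0.0
time_s: 29.65
position: [0.5799, 0.3143, 0.1819]
tool_rot: [[-0.123, 0.992, 0.001], [0.992, 0.123, 0.0], [0.0, 0.001, -1.0]]
ft_force: [0.1, -0.4, 4.1]
grip_width: 0.0
gripper_force: 2.2
```

```bash
python3 -m handwheel '0 0 -0.4 0 0 0 0;0 0 -0.8 0 0 0 0;0 0 -1 0 0 0 0;0 0 -1.2 0 0 0 0;0 0 -1.2 0 0 0 0;0 0 -1.2 0 0 0 0'
python3 -m handwheel '0 0 -0.1 0 0 0 0;0 0 -0.2 0 0 0 0;0 0 -0.2 0 0 0 0;0 0 -0.2 0 0 0 0'
```

```text
time_s: 30.15
position: [0.5799, 0.3143, 0.1707]
tool_rot: [[-0.123, 0.992, 0.002], [0.992, 0.123, 0.0], [0.0, 0.002, -1.0]]
ft_force: [-1.1, -1.1, 8.4]
grip_width: -0.0001
gripper_force: 4.3
time_s: 30.48
position: [0.5799, 0.3143, 0.17]
tool_rot: [[-0.123, 0.992, 0.003], [0.992, 0.123, 0.001], [0.0, 0.003, -1.0]]
ft_force: [-3.3, -2.4, 14.5]
grip_width: 0.0001
gripper_force: 7.4
```

The pump is at its stop: 14.5 N with the head not moving further. Release it and go back to the handle.

```bash
python3 -m handwheel '0 0 1 0 0 0 0;0 0 2 0 0 0 0;0 0 4 0 0 0 0;0 0 8 0 0 0 0.3;0 0 10 0 0 0 1;0 -3 10 0 0 0 1;0 -7 10 0 0 0 1;0 -11 10 0 0 0 1'
python3 -m handwheel '0 -4 0 0 0 -1 1;0 -8 0 0 0 -2 1;1 -12 0 0 0 -3 1;2 -16 0 0 0 -4 1;2 -19.2 0 0 0 -4 1;2 -19.2 0 0 0 -4 1;2 -19.2 0 0 0 -4 1;2 -19.2 0 0 0 -4 1'
python3 - <<'E'
from h import *
s=snap('side','s9');w=snap('wrist','w9')
b=cv2.inRange(cv2.cvtColor(w['color'],cv2.COLOR_RGB2HSV),(100,150,60),(125,255,255))
n,l,st,c=cv2.connectedComponentsWithStats(b);print([(c[i].round(1),st[i],at(w,*c[i],.162).round(4)) for i in range(1,n) if st[i,4]>50]);print(status.observe()['position'])
cv2.imwrite('pics/c10.png',np.hstack([w['color'][:,100:540],cv2.resize(s['color'][190:390,140:315],(350,400))])[:,:,::-1])
E
```

```text
time_s: 31.15
position: [0.5791, 0.2036, 0.2672]
tool_rot: [[-0.125, 0.992, -0.001], [0.992, 0.125, -0.0], [-0.0, -0.001, -1.0]]
ft_force: [0.6, -0.5, -0.1]
grip_width: 0.0606
gripper_force: 0.0
time_s: 31.82
position: [0.5995, 0.0126, 0.2673]
tool_rot: [[-0.053, 0.999, -0.001], [0.999, 0.053, 0.0], [0.001, -0.001, -1.0]]
ft_force: [-0.3, -0.3, -0.1]
grip_width: 0.0851
gripper_force: 0.0
[(array([102.1,  59.6]), array([  78,   38,   52,   41, 1072], dtype=int32), array([0.4237, 0.1126, 0.162 ])), (array([319.4, 195. ]), array([311, 171,  17,  49, 728], dtype=int32), array([0.5978, 0.0127, 0.162 ]))]
[0.59952264 0.01345402 0.2674408 ]
```

View pics/c10.png

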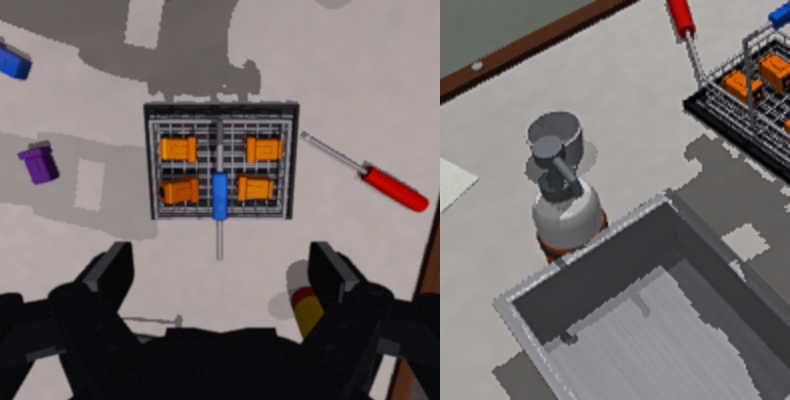

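The pump is back up, all four shells are in the basket, and the sleeve is centred at (319,195). Gripping and carrying.

```bash
python3 -m handwheel '0 -0.1 -4 0 0 0 1;0 -0.1 -8 0 0 0 1;0 -0.1 -10.5 0 0 0 1;0 -0.1 -12 0 0 0 1;0 -0.1 -12.7 0 0 0 1;0 -0.1 -12.7 0 0 0 1;0 -0.1 -12.7 0 0 0 1' 80
python3 -m handwheel '0 0 0 0 0 0 0;0 0 0 0 0 0 0;0 0 0 0 0 0 0;0 0 0 0 0 0 0;0 0 0 0 0 0 0;0 0 0 0 0 0 0;0 0 0 0 0 0 0;0 0 0 0 0 0 0' 80
python3 -m handwheel '0 0 0.5 0 0 0 0;0 0 1.5 0 0 0 0;0 0 3.5 0 0 0 0;0 0 6 0 0 0 0;0 0 9 0 0 0 0;0 0 12 0 0 0 0;0 0 14 0 0 0 0;0 0 14 0 0 0 0'
```

```text
time_s: 32.5
position: [0.6001, 0.0119, 0.1413]
tool_rot: [[-0.054, 0.999, 0.001], [0.999, 0.054, -0.0], [-0.0, 0.001, -1.0]]
ft_force: [0.6, -0.2, 0.6]
grip_width: 0.0857
gripper_force: 0.0
time_s: 33.17
position: [0.5992, 0.0112, 0.1405]
tool_rot: [[-0.053, 0.999, -0.001], [0.999, 0.053, -0.0], [-0.0, -0.001, -1.0]]
ft_force: [-4.9, -0.9, 3.2]
grip_width: 0.0125
gripper_force: 79.3
time_s: 33.83
position: [0.6009, 0.0112, 0.2855]
tool_rot: [[-0.053, 0.999, 0.009], [0.999, 0.053, -0.001], [-0.002, 0.009, -1.0]]
ft_force: [0.9, -0.4, -5.3]
grip_width: 0.0125
gripper_force: 78.5
```

```bash
python3 -m handwheel '-1 0 0 0 0 0 0;-3 0 0 0 0 0 0;-6 0 0 0 0 0 0;-9 0 0 0 0 -1 0;-12 0 0 0 0 -2 0;-15 0.5 0 0 0 -3 0;-17 2 0 0 0 -4 0;-17.7 4 0 0 0 -4 0'
python3 -m handwheel '0 3 0 0 0 0 0;0 6 0 0 0 0 0;0 9.5 0 0 0 0 0;0 13 0 0 0 0 0;0 16.5 0 0 0 0 0;0 20 0 0 0 0 0;0 23 0 0 0 0 0;0 25 0 0 0 0 0'
python3 -m handwheel '0 1.2 0 0 0 0 0;0 1.6 0 0 0 0 0;0 1.6 0 0 0 0 0;0 1.6 0 0 0 0 0;0 1.6 0 0 0 0 0'
python3 - <<'E'
from h import *
s=snap('side','s11');t=snap('top','t11');
cv2.imwrite('pics/c11.png',np.hstack([cv2.resize(s['color'][150:400,100:360],(416,400)),cv2.resize(t['color'][160:320,130:270],(350,400),interpolation=2)])[:,:,::-1])
E
```

```text
time_s: 34.5
position: [0.4195, 0.0512, 0.2794]
tool_rot: [[0.02, 1.0, -0.003], [1.0, -0.02, -0.0], [-0.0, -0.003, -1.0]]
ft_force: [2.1, 0.5, -4.8]
grip_width: 0.0122
gripper_force: 78.5
time_s: 35.17
position: [0.4217, 0.3039, 0.2788]
tool_rot: [[0.015, 1.0, -0.002], [1.0, -0.015, 0.0], [0.0, -0.002, -1.0]]
ft_force: [-0.5, -1.2, -5.9]
grip_width: 0.0125
gripper_force: 78.5
time_s: 35.58
position: [0.4229, 0.3161, 0.2804]
tool_rot: [[0.018, 1.0, -0.0], [1.0, -0.018, -0.0], [-0.0, -0.0, -1.0]]
ft_force: [-0.1, -1.2, -5.0]
grip_width: 0.0125
gripper_force: 78.5
```

View pics/c11.png

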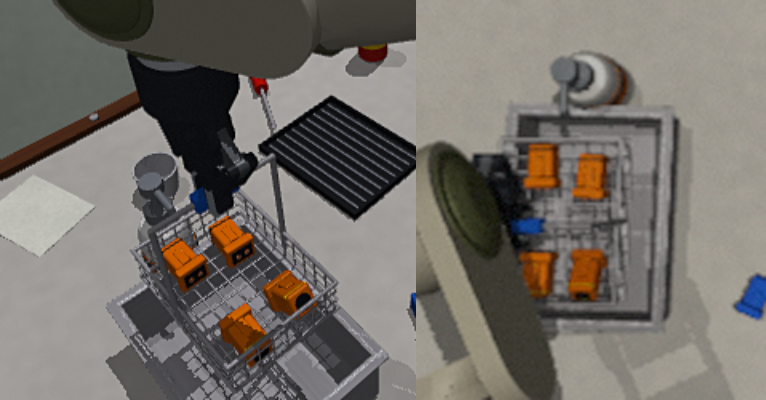

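All four shells are in the basket, and it is held over the tub clear of the spout. Lowering it.

```bash
python3 -m handwheel '0.1 0.1 -2 0 0 0 0;0.1 0.1 -5 0 0 0 0;0.1 0.1 -8 0 0 0 0;0.1 0.1 -10.5 0 0 0 0;0.1 0.1 -12.5 0 0 0 0;0.1 0.1 -13.2 0 0 0 0;0.1 0.1 -13.6 0 0 0 0;0.1 0.1 -13.6 0 0 0 0'
python3 -m handwheel '0 0 -0.1 0 0 0 0;0 0 -0.2 0 0 0 0;0 0 -0.3 0 0 0 0;0 0 -0.4 0 0 0 0;0 0 -0.4 0 0 0 0'
```

```text
time_s: 36.35
position: [0.4241, 0.3181, 0.1447]
tool_rot: [[0.017, 1.0, 0.0], [1.0, -0.017, 0.0], [0.0, 0.0, -1.0]]
ft_force: [-0.3, -0.7, -5.7]
grip_width: 0.0124
gripper_force: 78.6
time_s: 36.77
position: [0.4237, 0.3183, 0.1406]
tool_rot: [[0.017, 1.0, 0.0], [1.0, -0.017, 0.0], [0.0, 0.0, -1.0]]
ft_force: [-0.3, 0.4, -4.9]
grip_width: 0.0124
gripper_force: 78.7
```

```bash
python3 -m handwheel '0 0 -0.1 0 0 0 0;0 0 -0.2 0 0 0 0;0 0 -0.2 0 0 0 0;0 0 -0.2 0 0 0 0'
```

```text
time_s: 37.1
position: [0.4234, 0.3184, 0.1403]
tool_rot: [[0.016, 1.0, 0.001], [1.0, -0.016, 0.001], [0.001, 0.001, -1.0]]
ft_force: [-7.5, -2.8, 12.1]
grip_width: 0.0121
gripper_force: 81.1
```

```bash
python3 -m handwheel '0 0 0.1 0 0 0 0;0 0 0.1 0 0 0 0.8;0 0 0.1 0 0 0 0.8;0 0 0.1 0 0 0 0.8;0 0 0.1 0 0 0 0.8;0 0 0.1 0 0 0 0.8;0 0 0.1 0 0 0 0.8;0 0 1 0 0 0 0.8'
python3 -m handwheel '0 0 3 0 0 0 0.8;0 0 7 0 0 0 0.8;0 0 11 0 0 0 0.8;0 0 15 0 0 0 0.8;0 -4 16 0 0 0 0.8;0 -8 16 0 0 0 0.8;0 -12 16 0 0 0 0.8;0 -16 16 0 0 0 0.8'
python3 -m handwheel '0 -4 0 0 0 0 0.8;0 -8 0 0 0 0 0.8;0 -12 0 0 0 0 0.8;0 -16 0 0 0 0 0.8;0 -20 0 0 0 0 0.8;0 -24 0 0 0 0 0.8;0 -27 0 0 0 0 0.8;0 -27 0 0 0 0 0.8'
python3 - <<'E'
from h import *
s=snap('side','s12');t=snap('top','t12')
cv2.imwrite('pics/c12.png',np.hstack([cv2.resize(s['color'][200:400,130:350],(440,400)),cv2.resize(t['color'][80:320,130:350],(360,400),interpolation=2)])[:,:,::-1])
E
```

```text
time_s: 37.77
position: [0.4231, 0.3179, 0.1474]
tool_rot: [[0.017, 1.0, -0.003], [1.0, -0.017, -0.001], [-0.001, -0.003, -1.0]]
ft_force: [-0.7, 0.1, -1.0]
grip_width: 0.0682
gripper_force: 0.0
time_s: 38.43
position: [0.4231, 0.1568, 0.3094]
tool_rot: [[0.016, 1.0, 0.001], [1.0, -0.016, 0.0], [0.0, 0.001, -1.0]]
ft_force: [0.9, 0.6, 1.1]
grip_width: 0.0686
gripper_force: 0.0
time_s: 39.1
position: [0.4236, -0.1162, 0.3087]
tool_rot: [[0.022, 1.0, -0.0], [1.0, -0.022, -0.001], [-0.001, -0.0, -1.0]]
ft_force: [0.0, 0.9, 0.6]
grip_width: 0.0686
gripper_force: 0.0
```

View pics/c12.png

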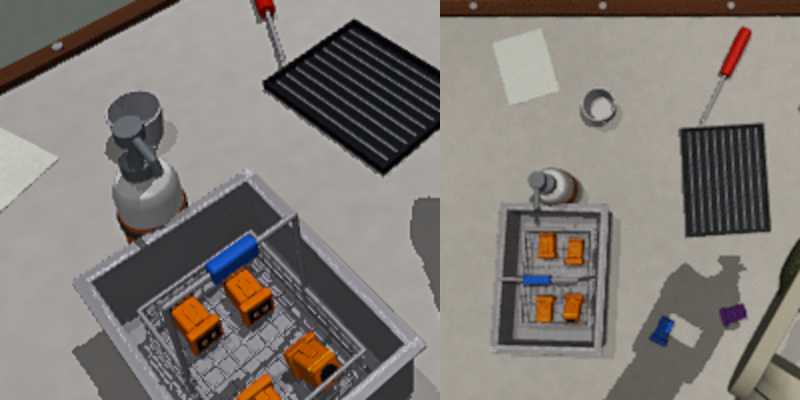

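The basket stands level in the tub with all four shells in it. The pump is up and the bystanders and look-alikes are untouched, so I'm handing in.

```bash
python3 -c "
from rig import env
print(env.close_job())"
```

```text
the job is handed in; nothing more can be done
None
```

Job done and handed in at about 39 s: all four orange shells were put in the basket on the tray, the pump was pressed to its stop and came back up, and the loaded basket stands flat on the tub floor with nothing else disturbed.

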